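# Brake check on a welding-fixture carriage

### The job

Check the brake of the fixture carriage on the rail: where it stands, push the brake lever down until it snaps locked, without forcing it (never more than 30 N on its tread), then lean on the rubber buffer at either end of the carriage along the rail with a steady 12 N or so for about a second (never more than 22 N on a buffer) to prove that it holds. Then flick the lever fully up again and gently roll the carriage along until it meets the tall stop block, and leave it there with the lever up. Leave everything else on the table alone.

Things in the scene. Friction and masses are not known exactly. Their poses are not given: they have to be found in the camera images.
- track: The fixed track: a flat steel base plate 160 x 530 x 10 mm on the table with an aluminium rail along its middle. Origin: centre of the track on the table top (the plate reaches from x=-100 to x=+60 mm in this frame). Its y axis runs along the rail; its -x side, on the whole, faces the robot. The track does not move.
- stop: The tall steel stop block, 60 x 30 mm and 120 mm high, at one end of the rail (either end). It is fixed. Origin on the table level, in the rail's line at 245 mm from the track's centre along +y or -y; the block's centre is 10 mm to +x of the origin; its inner face is 15 mm nearer the track's centre.
- cap: The low end block at the other end of the rail: same footprint, only 62 mm high. Fixed. Origin as for the stop.
- carriage_mid (a point): Centre of the carriage (62 mm above the table), an aluminium block 80 mm across and 110 along the rail, which rolls along the track's y (about 1.3 kg, drag about 1 N). A square-tube piece clamped on top reaches 106 mm above the table. A black rubber buffer at each end. Axes as the track's.
- carriage (a joint): Place of the carriage along the track's +y, in m; 0 is mid-track. It runs from -0.155 to +0.155; at either extreme its buffer just meets the end block there.
- buffer_left_face (a point): Middle of the outer face of the rubber buffer at the carriage's +y end: a pad 50 mm wide across the rail, 45 mm high (50 to 95 mm above the table) and 12 mm thick, 75 mm from the carriage centre along the rail. Stiff rubber: it yields roughly 0.1 mm per newton, 6 mm at most. Outward is the track's +y.
- buffer_right_face (a point): The same buffer at the carriage's -y end; outward is the track's -y.
- brake_lever (a joint): Angle of the kick-down brake lever, rad: 0 up (released, arm slanting up at 46 degrees over the track's -x side); about 0.83 down (arm level, rubber foot pressed on the base plate, brake holds over 25 N). An over-centre spring resists with up to about 7 N at the paddle until 0.42, then snaps it on; the same when lifted. Above 0.72 is locked, below 0.1 released.
- paddle (a point): Middle of the lever's flat steel paddle, 52 mm long, 28 wide along the rail, 10 thick, 94 mm from the hinge. x axis: along the arm back to the hinge; y: parallel to hinge and rail; z: out of the tread on top. Its two narrow sides are free to be pinched from above. When level it is 55 mm above the table with free space below.
- tread_top (a point): Middle of the top of the rubber tread on the paddle: a pad 48 mm long along the arm, 20 wide, 6 thick, its top 11 mm above the middle of the paddle. Firm rubber: yields about 0.12 mm per newton, 4 mm at most. Axes as the paddle's.
- lever_hinge (a point): Hinge of the lever, 55 mm above the table, 45 mm to the track's -x side of the rail frame's line (the track's origin), at the carriage's middle. The hinge axis is parallel to the rail.
- offcut_a: Bystander to leave alone: square steel tube offcut standing on end, 40 x 40 x 30 high mm. Origin under its centre.
- offcut_b: Bystander to leave alone: square steel tube offcut standing on end, 40 x 40 x 25 high mm. Origin under its centre.
- brush: Bystander to leave alone: hand brush lying flat, about 200 long mm. Origin under its centre.
- hammer: Bystander to leave alone: hammer lying flat, about 280 long.
- spray_tin: Bystander to leave alone: upright grey tin, 60 diameter, 130 high mm. Origin under its centre.
- nozzle_cup: Bystander to leave alone: open steel cup, 70 diameter, 70 high mm. Origin under its centre.
- magnet: Bystander to leave alone: dark L-shaped welding magnet, 90 long, 90 high mm. Origin under its centre.

How it is judged:
By the outcome, as a careful person would: the job done as asked, in the order asked, and still so for the second after the job is handed in, with the robot touching nothing.
It also fails if it takes over 72 s, if anything falls off the work surface, if the arm or the gripper's body presses on something with over 40 N, if the wrist force passes 120 N, or if a joint passes its speed limit or range.

### The arm

A 7-joint arm with a two-finger parallel gripper is mounted at the origin on the work surface. World frame = base frame: x ahead of the robot, y to its left, z up, the work surface at z = 0. Lengths are in mm, angles in rad, forces in N, time in s.
With the tool pointing down it reaches from about 425 to 1025 mm from the base axis. Payload 9.4 kg.
Tool frame: the origin (TCP) lies midway between the tips of the shut fingers; the grasp point (between the pads) lies 19 mm behind it; z points along the fingers, x is the direction in which the jaws open and shut, and the axes are right-handed (so a half turn about z gives the same grasp; the last joint's range is limited). The gripper opens to 85 mm and grips with 20 to 120 N. Pads are 22 mm wide; open, the fingers measure 114 mm over their backs; the gripper's body (76 mm by 85 mm) begins 54 mm behind the grasp point. The pads swing forward as they close: fully open they stand 13 mm farther back than shut.
Start: joints at [1.166, 0.599, -0.003, 1.599, 0.002, 0.943, -0.08], TCP at [233.412, -686.398, 231.275] pointing down, gripper open.
Joint ranges: [-2.57, 2.57], [-0.35, 1.97], [-1.29, 1.29], [0.11, 2.56], [-1.05, 4.19], [0.11, 1.86], [-2.63, 2.63]. Speed limits (rad/s): [2.22, 2.22, 3.01, 3.01, 3.14, 3.14, 3.14].

### API

Orientations are given as a unit quaternion [x, y, z, w].
In Python, from cell import robot gives the robot as it stands.
- The arm moves only by the tool drive_tool, never from a script. Its argument "plan" is a list of rows, each a list of 7 numbers: the turn, a rotation vector about the world's x, y, z in rad, then the shift along the world's x, y, z in mm, then the opening, from -1 (shut) to 1 (fully open). A call has 1 to 5 rows; each row shifts and turns the commanded pose from where the row before left it; what a row does not reach is not made up. A row lasts 1/10 s, in which the tool goes at most 50 mm and 8.59 degrees, less where a joint would pass 70% of its speed; a pose out of reach is approached as far as the arm can. A call with a gripper value outside its range is refused whole. The fingers move at their own pace and stop on an object; "force" is the grip in N (left out, the last holds). Time passes only in rows, so rows that do not move let the fingers close. It gives the time, the measured TCP pose, the force and the opening at its end, in the units of the state.
- robot.get_obs(): the state, without advancing time (a new reading comes with each control period).
- robot.capture(name): name is "scene" or "top" or "wrist"; returns (picture, depth): 400x640x3 uint8, red, green, blue; 400x640 float32, mm along the optical axis (not along the pixel's ray), 0 where there is no reading.
- robot.calibration(name): a dict with "K" (3x3 intrinsics, pixels), "extrinsics" (4x4, takes a point from camera to world coordinates). Camera axes: x right, y down, z forward; pixel columns grow to the right and rows downward; lengths in mm; the calibration is good to about 2 mm. A picture is of the moment at which its call begins: read the wrist's pose just before it. calibration takes no time and is no camera call; for the wrist camera it gives the pose at the moment of the call.
- robot.sign_off(): hands the job in, once; it reports no verdict.
Trained networks look in the newest picture that a camera, given by its name, has taken for a name from the list of things; names that differ only in an ending like _2 or _b are one class to them, and where a whole thing is asked for, a point or a joint stands for the part that bears it (a point fixed in the world has none). Each returns a list of dicts, best first, with "conf" (0 to 1); they miss things now and then, are a little off and sometimes report something else, mostly with a low value. They report only what shows in the picture. A call takes as long as a camera call.
- robot.outline_of(camera, target): "pixels" (400x640 bool, what is visible of it) and "rect" ([left, top, right, bottom] in pixels, round what is visible of it).
The state is a dict: "clock": time; "joints": joint angles; "joint_velocities": joint speeds; "tau": joint torques, N m; "tcp_pos": TCP position; "ee_rot": TCP orientation; "ft_force": force on the tool from outside, world axes, zero at the start; "moment": the same for the moment, N m; "gripper_width": finger opening in mm.
Only numpy, scipy, OpenCV 4.12 (cv2) and the standard library are available. Lean on these libraries where they do the work, as an engineer would, in place of code of your own. Each camera call takes 0.05 s, during which the arm holds its last target.

## Working session

There is one attempt and no reset: what is moved stays moved. The work goes in short steps, Python scripts to look and compute and a tool call to move; the robot and the scene stay as the last step left them, time stands still between calls to the robot, and variables do not carry over. Pictures are saved under pics/ and viewed, and the job is handed in when it is done.

Besides the shell and the picture viewer there is one more tool, called after "Call:" as name([rows], argument=value, ...), one row to a line, values as JSON. drive_tool: Moves the arm, as the interface text tells. Its arguments: {"type":"object","properties":{"plan":{"type":"array"},"force":{"type":"number"}},"required":["plan"]}

```bash
ls; mkdir -p pics
cat > h.py <<'E'
import numpy as np, cv2
from cell import robot
def snap(c,fn):
    p,d=robot.capture(c); cv2.imwrite('pics/'+fn,p[:,:,::-1]); return p,d
def pts(c,d,mask=None,cal=None):
    cal=cal or robot.calibration(c); K=np.array(cal['K']);E=np.array(cal['extrinsics'])
    v,u=np.nonzero((d>0) if mask is None else (mask&(d>0)))
    z=d[v,u]; P=np.c_[(u-K[0,2])/K[0,0]*z,(v-K[1,2])/K[1,1]*z,z]
    return P@E[:3,:3].T+E[:3,3],u,v
E
python3 - <<'E'
from h import *
o=robot.get_obs()
for k in o: print(k,np.round(o[k],3))
for c in ['scene','top']:
    p,d=snap(c,c+'1.png'); np.save(c+'1.npy',d)
    print(c,np.round(robot.calibration(c)['extrinsics'],3).tolist(),np.array(robot.calibration(c)['K']).tolist())
    for t in ['stop','cap','carriage','brake_lever']:
        r=robot.outline_of(c,t)
        for q in r[:2]:
            P,u,v=pts(c,d,q['pixels'])
            print(t,round(q['conf'],2),q['rect'],np.round(np.median(P,0),1) if len(P) else None, np.round(np.percentile(P,[2,98],axis=0),0).tolist() if len(P) else None)
E
```

```text
pics
clock 0.0
joints [ 1.166  0.6   -0.003  1.6    0.002  0.943 -0.08 ]
joint_velocities [ 0.001  0.     0.002 -0.001 -0.    -0.    -0.001]
tau [ 0.0000e+00 -7.7645e+01  1.5650e+00 -2.5802e+01  1.2000e-02  9.0000e-03
 -0.0000e+00]
tcp_pos [ 233.244 -685.924  230.396]
ee_rot [ 0.813 -0.582 -0.001 -0.   ]
ft_force [-0.835 -0.857  0.144]
moment [-0.01  -0.032 -0.009]
gripper_width 85.474
scene [[0.732, 0.527, -0.432, 1010.231], [0.681, -0.56, 0.471, -462.369], [0.006, -0.639, -0.769, 885.198], [0.0, 0.0, 0.0, 1.0]] [[379.6750732587636, 0.0, 319.9117868301147], [0.0, 379.6750732587636, 199.38817798139544], [0.0, 0.0, 1.0]]
stop 0.6 [224.6, 254.6, 253.2, 302.9] [ 596.3 -279.1   97.9] [[549.0, -289.0, 12.0], [623.0, -258.0, 127.0]]
stop 0.32 [271.7, 176.5, 300.8, 218.0] [497.2 -42.4  99.6] [[462.0, -54.0, 9.0], [545.0, -22.0, 144.0]]
cap 0.75 [365.8, 175.5, 388.5, 196.9] [623.4 205.3  53.1] [[570.0, 198.0, -1.0], [649.0, 283.0, 66.0]]
cap 0.57 [280.3, 229.1, 297.5, 251.0] [ 593.  -118.7   80.3] [[532.0, -122.0, 8.0], [615.0, -92.0, 96.0]]
carriage 0.56 [273.2, 177.2, 336.5, 255.2] [600.1 
[... 360 characters left out ...]
293922, 196.51097544560594], [0.0, 0.0, 1.0]]
stop 0.82 [389.6, 178.8, 408.5, 209.6] [ 573.9 -262.   104.8] [[534.0, -311.0, -0.0], [622.0, -252.0, 130.0]]
cap 0.7 [230.3, 169.6, 247.1, 193.3] [616.5 215.8  61.7] [[589.0, 202.0, 37.0], [647.0, 233.0, 68.0]]
carriage 0.7 [342.3, 181.0, 351.2, 195.7] [ 589.4 -108.    92.2] [[566.0, -117.0, 30.0], [614.0, -95.0, 99.0]]
carriage 0.66 [301.3, 172.8, 354.1, 235.5] [581.3 -39.5  73.3] [[466.0, -111.0, 11.0], [632.0, 25.0, 142.0]]
brake_lever 0.63 [150.4, 239.2, 239.1, 266.2] [394.9 394.5  23.4] [[361.0, 239.0, 11.0], [434.0, 489.0, 30.0]]
brake_lever 0.49 [315.2, 200.1, 329.1, 235.2] [494.6 -34.4 111.4] [[457.0, -50.0, 60.0], [547.0, -19.0, 147.0]]
```

View pics/scene1.png

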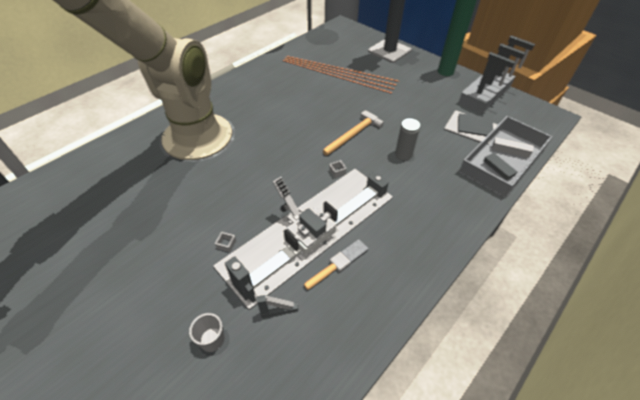

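View pics/top1.png

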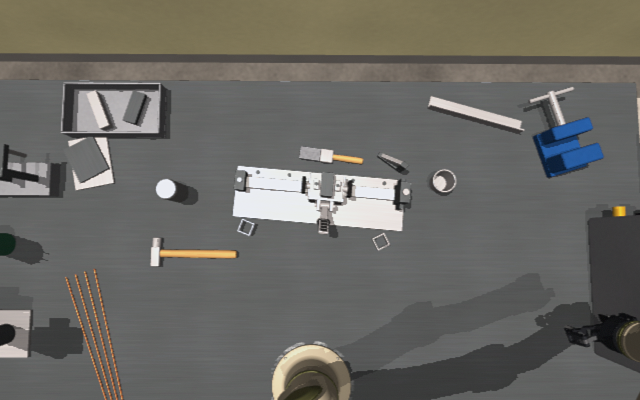

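The carriage is near mid-rail and the stop is at the right (-y) end (top view 404,193); the cap is at 240,180. The lever points toward the robot (323,220). Next I'll fit the geometry.

```bash
cat > fit.py <<'E'
from h import *
def zrange(P,lo,hi,box):
    m=(P[:,2]>lo)&(P[:,2]<hi)&(P[:,0]>box[0])&(P[:,0]<box[1])&(P[:,1]>box[2])&(P[:,1]<box[3]); return P[m]
E
python3 - <<'E'
from fit import *
d=np.load('top1.npy'); P,u,v=pts('top',d)
tb=zrange(P,-6,4,(300,450,-150,150)); print('table z',np.median(tb[:,2]))
pl=zrange(P,6,14,(430,720,-340,300))
r=cv2.minAreaRect(pl[:,:2].astype(np.float32)); print('plate',r,np.median(pl[:,2]))
for n,b,lo,hi in [('stop',(500,680,-330,-200),112,128),('cap',(540,700,170,280),55,70),('tube',(540,680,-110,70),100,112),('bufR',(540,650,-140,-85),88,101),('bufL',(540,650,5,50),88,101)]:
    q=zrange(P,lo,hi,b); print(n,len(q),np.round(np.median(q,0),1), cv2.minAreaRect(q[:,:2].astype(np.float32)))
E
python3 - <<'E'
import cv2
a=cv2.imread('pics/top1.png')[150:280,220:430]
cv2.imwrite('pics/top1z.png',cv2.resize(a,None,fx=3.7,fy=3.7,interpolation=cv2.INTER_CUBIC))
a=cv2.imread('pics/scene1.png')[150:310,200:410]
cv2.imwrite('pics/scene1z.png',cv2.resize(a,None,fx=3.7,fy=3.7,interpolation=cv2.INTER_CUBIC))
E
```

```text
table z 0.025647763459346606
plate ((575.35009765625, -20.382354736328125), (639.9227294921875, 288.18341064453125), 89.78572845458984) 9.980087811642079
stop 205 [ 575.5 -267.6  120.1] ((576.9403076171875, -269.2783508300781), (30.975418090820312, 60.49541473388672), 84.78914642333984)
cap 200 [616.4 218.2  62.1] ((618.1351318359375, 218.0019073486328), (30.306087493896484, 59.110103607177734), 87.39933013916016)
tube 298 [600.  -42.9 105.7] ((600.9902954101562, -37.678955078125), (47.823402404785156, 72.18183898925781), 85.02531433105469)
bufR 69 [ 589.7 -111.1   94.6] ((589.9534912109375, -112.27806091308594), (12.477277755737305, 47.991607666015625), 84.45191192626953)
bufL 67 [601.2  24.6  94.7] ((600.9132080078125, 24.964214324951172), (11.667640686035156, 48.27506637573242), 86.87104797363281)
```

View pics/top1z.png

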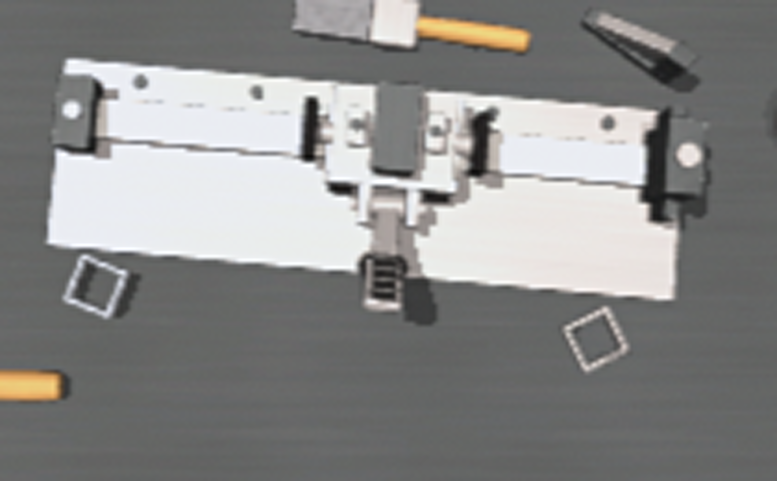

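View pics/scene1z.png

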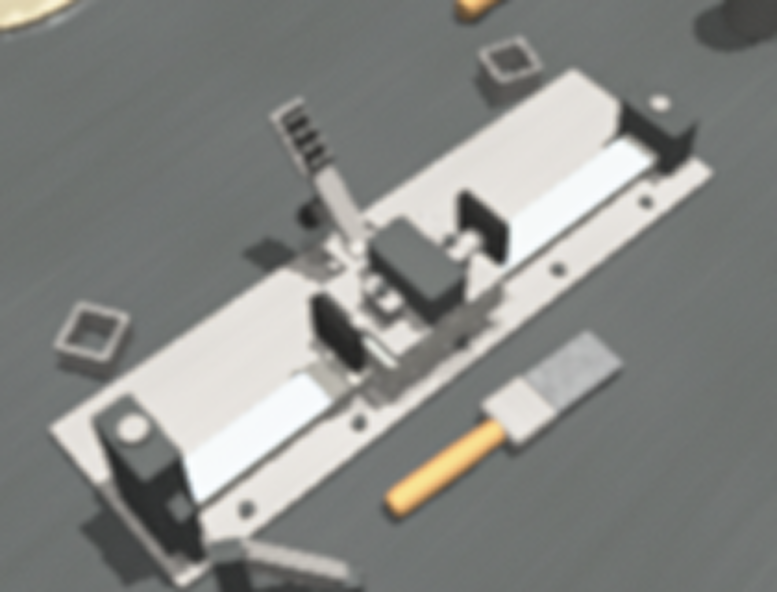

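```bash
cat >> fit.py <<'E'
O=np.array([587.3,-24.8]); xa=np.array([.9965,-.0836]); ya=np.array([.0836,.9965])
def totrack(P): P=np.atleast_2d(P); q=P[:,:2]-O; return np.c_[q@xa,q@ya,P[:,2]]
def toworld(t): t=np.atleast_2d(t).astype(float); return np.c_[O+t[:,:1]*xa+t[:,1:2]*ya,t[:,2]]
E
python3 - <<'E'
from fit import *
for c in ['top','scene']:
    d=np.load(c+'1.npy'); P,u,v=pts(c,d); T=totrack(P)
    m=(T[:,0]<-75)&(T[:,0]>-150)&(T[:,1]>-60)&(T[:,1]<30)&(T[:,2]>85)&(T[:,2]<170)
    q=T[m]; print(c,len(q),np.round(np.median(q,0),1),np.percentile(q,[2,98],axis=0).round(1).tolist())
    # line fit in x-z
    r=q[:,0]+45; print('ang',np.degrees(np.arctan2(np.median((q[:,2]-55)),-np.median(r))), np.polyfit(q[:,0],q[:,2],1))
print(toworld([[-102.4+8,-18.1,160],[-102.4+8,-18.1,130],[-139,-18.1,66],[10,57,70],[-139,-18,100]]).round(1))
o=robot.get_obs();print(totrack(o['tcp_pos']))
E
```

```text
top 165 [-106.3  -17.4  132. ] [[-129.1, -30.4, 95.3], [-76.4, -4.7, 147.1]]
ang 51.49410466015821 [-0.94570426 28.55220456]
scene 250 [-99.8 -24.2 123.6] [[-125.7, -34.5, 92.5], [-76.5, -9.0, 145.0]]
ang 51.401738180911565 [-1.0636573  15.00547483]
[[491.7 -34.9 160. ]
 [491.7 -34.9 130. ]
 [447.3 -31.2  66. ]
 [602.   31.2  70. ]
 [447.3 -31.1 100. ]]
[[-297.32228226 -688.82783454  231.2316028 ]]
```

Call:
drive_tool([
  [0, 0, -0.1, 14, 36, 0, -1],
  [0, 0, -0.1, 14, 36, 0, -1],
  [0, 0, -0.1, 14, 36, 0, -1],
  [0, 0, -0.112, 14, 36, 0, -1],
  [0, 0, 0, 14, 36, 0, -1],
], force=20)

```text
clock: 1.0
tcp_pos: [303.9, -504.9, 231.4]
ee_rot: [-0.675, 0.738, -0.0, -0.0]
ft_force: [1.1, 0.4, 0.2]
gripper_width: 12.3
```

Call:
drive_tool([
  [0, 0, 0, 14, 36, 0, -1],
  [0, 0, 0, 14, 36, 0, -1],
  [0, 0, 0, 14, 36, 0, -1],
  [0, 0, 0, 14, 36, 0, -1],
  [0, 0, 0, 14, 36, 0, -1],
])

```text
clock: 1.5
tcp_pos: [373.9, -325.0, 231.6]
ee_rot: [-0.677, 0.736, -0.0, 0.0]
ft_force: [0.3, -0.1, -0.7]
gripper_width: -0.2
```

Call:
drive_tool([
  [0, 0, 0, 14, 36, 0, -1],
  [0, 0, 0, 14, 36, 0, -1],
  [0, 0, 0, 14, 36, 0, -1],
  [0, 0, 0, 14, 36, 0, -1],
  [0, 0, 0, 14, 36, 0, -1],
])

```text
clock: 2.0
tcp_pos: [443.9, -144.9, 231.6]
ee_rot: [-0.677, 0.736, -0.0, 0.0]
ft_force: [1.1, -0.8, -1.4]
gripper_width: 0.1
```

Call:
drive_tool([
  [0, 0, 0, 14, 36, 0, -1],
  [0, 0, 0, 14, 36, 0, -1],
  [0, 0, 0, 14, 30, 0, -1],
  [0, 0, 0, 6, 8, -15, -1],
  [0, 0, 0, 0, 0, -20, -1],
])

```text
clock: 2.5
tcp_pos: [493.3, -34.1, 196.8]
ee_rot: [-0.678, 0.735, -0.001, 0.002]
ft_force: [-0.7, 0.0, -0.3]
gripper_width: -0.1
```

Run:
```python
from fit import *
o=robot.get_obs();print(totrack(o['tcp_pos']).round(1),o['ft_force'])
for c in ['wrist','scene']:
    cal=robot.calibration(c); p,d=snap(c,c+'2.png'); np.save(c+'2.npy',d)
    P,u,v=pts(c,d,cal=cal); T=totrack(P)
    m=(T[:,0]<-75)&(T[:,0]>-150)&(T[:,1]>-60)&(T[:,1]<30)&(T[:,2]>85)&(T[:,2]<155)
    q=T[m]; print(c,len(q),np.round(np.median(q,0),1),np.percentile(q,[2,98],axis=0).round(1).tolist())
```

```text
[[-92.9 -17.2 196.8]] [-0.74210712  0.04247082 -0.34567318]
wrist 2740 [-97.3 -19.4 122.1] [[-117.5, -32.7, 94.0], [-76.4, -6.2, 137.9]]
scene 251 [-100.2  -23.8  123.8] [[-125.9, -34.8, 92.6], [-76.3, -8.6, 144.3]]
```

View pics/wrist2.png

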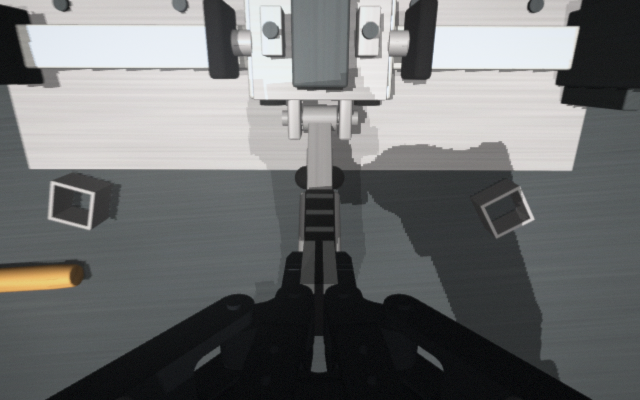

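View pics/scene2.png

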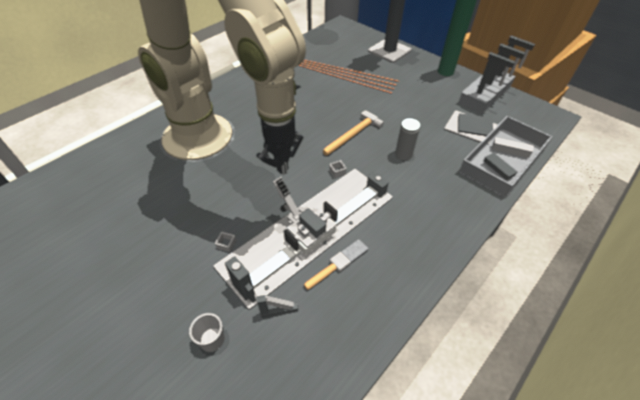

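The wrist view shows the tread (320,215) centred under the shut fingers. I'll go down to just above it.

Call:
drive_tool([
  [0, 0, 0, 0, 0, -15, -1],
  [0, 0, 0, 0, 0, -15, -1],
  [0, 0, 0, 0, 0, -15, -1],
  [0, 0, 0, 0, 0, -8, -1],
  [0, 0, 0, 0, 0, -3, -1],
])

```text
clock: 3.1
tcp_pos: [491.3, -36.7, 140.2]
ee_rot: [-0.677, 0.736, 0.0, -0.0]
ft_force: [0.0, -0.2, 0.2]
gripper_width: 0.3
```

Call:
drive_tool([
  [0, 0, 0, 0, 0, -3, -1],
  [0, 0, 0, 0, 0, -3, -1],
])

```text
clock: 3.3
tcp_pos: [491.8, -36.5, 134.7]
ee_rot: [-0.677, 0.736, -0.0, 0.0]
ft_force: [0.3, 0.3, 0.7]
gripper_width: -0.2
```

Call:
drive_tool([
  [0, 0, 0, 0, 0, -2, -1],
  [0, 0, 0, 0, 0, -2, -1],
])

```text
clock: 3.5
tcp_pos: [491.6, -36.4, 130.4]
ee_rot: [-0.677, 0.736, -0.0, 0.0]
ft_force: [0.0, 0.7, -0.7]
gripper_width: 0.0
```

Call:
drive_tool([
  [0, 0, 0, 0, 0, -2, -1],
])

```text
clock: 3.6
tcp_pos: [492.0, -36.4, 128.5]
ee_rot: [-0.677, 0.736, -0.0, 0.0]
ft_force: [1.2, -0.4, 5.5]
gripper_width: 0.2
```

Call:
drive_tool([
  [0, 0, 0, -3, 0.25, -2.5, -1],
  [0, 0, 0, -3, 0.25, -2.5, -1],
  [0, 0, 0, -3, 0.25, -2.5, -1],
])

```text
clock: 3.9
tcp_pos: [484.0, -35.7, 121.2]
ee_rot: [-0.677, 0.736, -0.001, 0.001]
ft_force: [4.3, -0.3, 2.6]
gripper_width: -0.5
```

Call:
drive_tool([
  [0, 0, 0, -3, 0.25, -2.7, -1],
  [0, 0, 0, -3, 0.25, -2.7, -1],
  [0, 0, 0, -3, 0.25, -2.8, -1],
])

```text
clock: 4.2
tcp_pos: [473.2, -34.8, 112.3]
ee_rot: [-0.677, 0.736, 0.0, -0.0]
ft_force: [2.4, 0.6, 1.4]
gripper_width: -0.1
```

Call:
drive_tool([
  [0, 0, 0, -2, 0.17, -3.5, -1],
  [0, 0, 0, -2, 0.17, -3.5, -1],
])

```text
clock: 4.4
tcp_pos: [468.1, -34.4, 105.0]
ee_rot: [-0.677, 0.736, 0.001, -0.001]
ft_force: [-0.6, 1.1, 1.3]
gripper_width: -0.1
```

Call:
drive_tool([
  [0, 0, 0, -2, 0.17, -3.5, -1],
  [0, 0, 0, -2, 0.17, -3.5, -1],
])

```text
clock: 4.6
tcp_pos: [464.5, -34.3, 98.0]
ee_rot: [-0.677, 0.736, 0.001, -0.001]
ft_force: [-0.1, 0.3, -0.2]
gripper_width: -0.1
```

Call:
drive_tool([
  [0, 0, 0, -1.5, 0.12, -3.5, -1],
  [0, 0, 0, -1.5, 0.12, -3.5, -1],
])

```text
clock: 4.8
tcp_pos: [462.1, -34.0, 91.2]
ee_rot: [-0.677, 0.736, 0.0, -0.0]
ft_force: [-0.9, -0.0, -0.6]
gripper_width: 0.0
```

Run:
```python
from fit import *
o=robot.get_obs();print(totrack(o['tcp_pos']).round(1))
cal=robot.calibration('wrist'); p,d=snap('wrist','wrist3.png')
p,d2=snap('scene','scene3.png')
cv2.imwrite('pics/scene3z.png',cv2.resize(p[150:310,200:410,::-1],None,fx=3.7,fy=3.7,interpolation=cv2.INTER_CUBIC))
P,u,v=pts('scene',d2); T=totrack(P)
m=(T[:,0]<-60)&(T[:,0]>-175)&(abs(T[:,1]+18)<13)&(T[:,2]>40)&(T[:,2]<85)
q=T[m]
for a in range(-175,-60,10):
    w=q[(q[:,0]>=a)&(q[:,0]<a+10)]; print(a,len(w),np.percentile(w[:,2],[10,50,90]).round(1) if len(w) else '')
```

```text
[[-124.   -19.6   91.2]]
-175 0 
-165 10 [57.3 62.4 63.3]
-155 15 [55.3 62.5 64.7]
-145 17 [56.4 62.1 64.6]
-135 21 [59.  62.9 64.9]
-125 29 [56.1 62.8 64.7]
-115 24 [54.3 57.  60.9]
-105 22 [54.5 57.2 59.8]
-95 20 [56.1 57.9 59.8]
-85 26 [49.2 57.6 59.9]
-75 23 [50.9 57.4 59.4]
-65 12 [56.3 57.7 60.3]
```

View pics/scene3z.png

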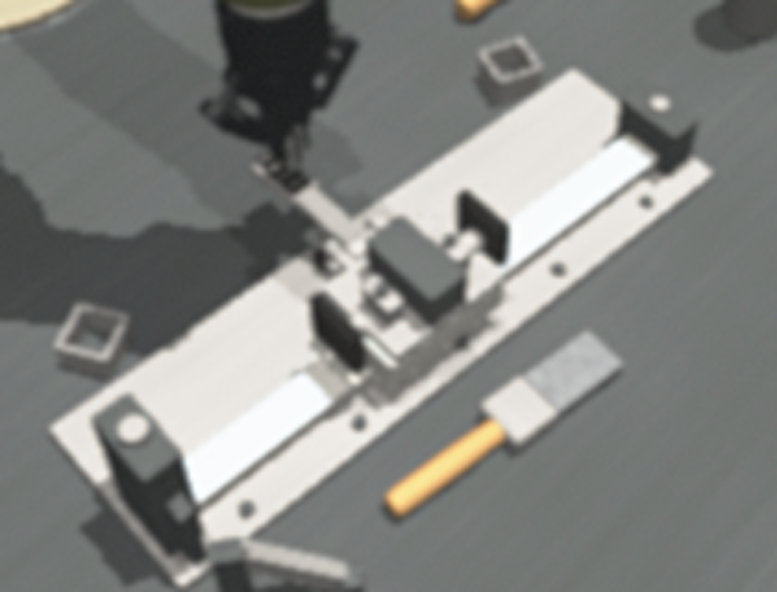

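View pics/wrist3.png

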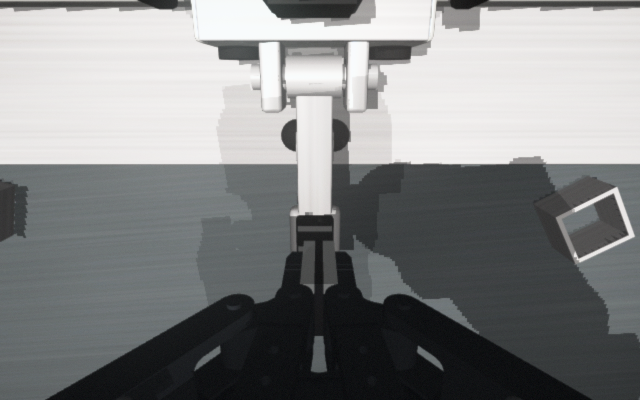

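The lever arm is level: the tread top is flat at about 63 mm, which corresponds to about 0.83 rad, so it is locked. The highest reading while pushing was about 5.5 N. Next is the +y buffer.

Call:
drive_tool([
  [0, 0, 0, 0, 0, 20, -1],
  [0, 0, 0, 0, 0, 30, -1],
  [0, 0, 0, 0, 0, 35, -1],
  [0, 0, 0, 0, 0, 15, -1],
  [0, 0, 0, 13, 10, 5, -1],
])

```text
clock: 5.4
tcp_pos: [474.8, -25.1, 198.7]
ee_rot: [-0.676, 0.737, -0.001, 0.001]
ft_force: [0.8, -0.3, -0.7]
gripper_width: 0.4
```

Call:
drive_tool([
  [0, 0, 0, 30, 22, 0, -1],
  [0, 0, 0, 35, 26, 0, -1],
  [0, 0, 0, 35, 26, 0, -1],
  [0, 0, 0, 25, 18, 0, -1],
  [0, 0, 0, 5, 4, 0, -1],
])

```text
clock: 5.9
tcp_pos: [607.9, 75.1, 196.3]
ee_rot: [-0.678, 0.735, -0.0, 0.001]
ft_force: [-0.7, -0.9, -0.1]
gripper_width: -0.1
```

Run:
```python
from fit import *
o=robot.get_obs();print(o['tcp_pos'],totrack(o['tcp_pos']).round(1),o['ft_force'])
cal=robot.calibration('wrist'); p,d=snap('wrist','wrist4.png')
p,d=snap('top','top4.png');np.save('top4.npy',d); P,u,v=pts('top',d);T=totrack(P)
for lo,hi in [(-110,-80),(35,75)]:
    m=(T[:,1]>lo)&(T[:,1]<hi)&(T[:,2]>88)&(T[:,2]<100)&(abs(T[:,0]-10)<40); print(T[m].mean(0).round(1),m.sum())
```

```text
[607.9308442   75.14104202 196.28514629] [[ 12.2 101.3 196.3]] [-0.69291798 -0.85668918 -0.12203308]
[  9.7 -86.6  94.6] 67
[11.9 48.1 94.1] 19
```

View pics/wrist4.png

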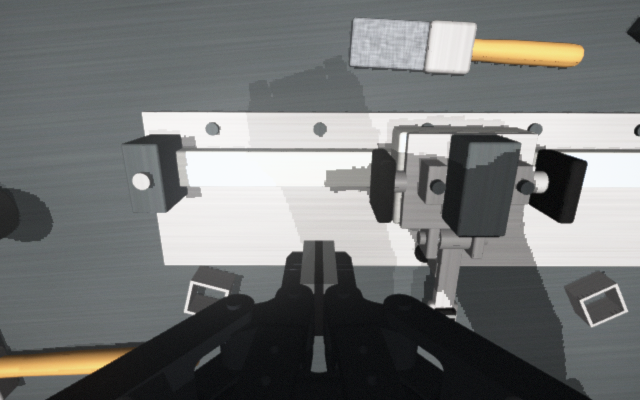

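Run:
```python
from fit import *
o=robot.get_obs();print(o['joints'].round(2) if hasattr(o['joints'],'round') else o['joints'])
```

```text
[-0.22  0.5   0.02  1.91 -0.01  0.73 -1.86]
```

Call:
drive_tool([
  [0, 0, 0.1427, -0.4, -0.8, 0, -1],
  [0, 0, 0.1428, -0.4, -0.8, 0, -1],
  [0, 0, 0.1428, -0.4, -0.8, 0, -1],
  [0, 0, 0.1428, -0.4, -0.8, 0, -1],
  [0, 0, 0.1428, -0.4, -0.8, 0, -1],
])

```text
clock: 6.5
tcp_pos: [601.9, 66.3, 196.7]
ee_rot: [0.892, -0.451, -0.0, 0.001]
ft_force: [0.5, -0.1, -0.1]
gripper_width: -0.2
```

Run:
```python
from fit import *
o=robot.get_obs();print(np.round(o['joints'],2),totrack(o['tcp_pos']))
```

```text
[-0.07  0.5  -0.19  1.91  0.14  0.75 -1.28] [[  6.94745985  91.98916777 196.67919303]]
```

Call:
drive_tool([
  [0, 0, 0.142, 0.6, 0, 0, -1],
  [0, 0, 0.142, 0.6, 0, 0, -1],
  [0, 0, 0.142, 0.6, 0, 0, -1],
  [0, 0, 0.142, 0.6, 0, 0, -1],
  [0, 0, 0.142, 0.6, 0, 0, -1],
])

```text
clock: 7.0
tcp_pos: [605.0, 66.2, 196.7]
ee_rot: [0.994, -0.113, -0.0, 0.001]
ft_force: [0.9, -0.0, -0.4]
gripper_width: 0.0
```

Call:
drive_tool([
  [0, 0, 0.142, 0, 0, -15, -1],
  [0, 0, 0, 0, 0, -30, -1],
  [0, 0, 0, 0, 0, -35, -1],
  [0, 0, 0, 0, 0, -35, -1],
  [0, 0, 0, 0, 0, -17, -1],
])

```text
clock: 7.5
tcp_pos: [603.7, 65.8, 62.2]
ee_rot: [0.999, -0.045, -0.002, 0.001]
ft_force: [-0.2, -1.1, -0.5]
gripper_width: -0.0
```

Call:
drive_tool([
  [0, 0, 0, -0.4, -5, 0, -1],
  [0, 0, 0, -0.4, -5, 0, -1],
  [0, 0, 0, -0.4, -4, 0, -1],
  [0, 0, 0, -0.2, -2, 0, -1],
  [0, 0, 0, -0.1, -1.5, 0, -1],
])

```text
clock: 8.0
tcp_pos: [605.3, 49.9, 65.6]
ee_rot: [0.999, -0.045, 0.001, -0.0]
ft_force: [0.9, -1.4, 0.1]
gripper_width: 0.2
```

Call:
drive_tool([
  [0, 0, 0, -0.1, -1, 0, -1],
  [0, 0, 0, -0.1, -1, 0, -1],
])

```text
clock: 8.2
tcp_pos: [604.8, 48.6, 64.9]
ee_rot: [0.999, -0.044, 0.0, -0.0]
ft_force: [-0.4, -0.2, 0.1]
gripper_width: 0.4
```

Call:
drive_tool([
  [0, 0, 0, -0.1, -1, 0, -1],
  [0, 0, 0, -0.1, -1, 0, -1],
])

```text
clock: 8.4
tcp_pos: [604.5, 46.6, 64.6]
ee_rot: [0.999, -0.044, -0.0, 0.0]
ft_force: [1.3, -0.7, -0.7]
gripper_width: 0.3
```

Call:
drive_tool([
  [0, 0, 0, -0.1, -1, 0, -1],
  [0, 0, 0, -0.1, -1, 0, -1],
])

```text
clock: 8.6
tcp_pos: [604.3, 44.5, 64.5]
ee_rot: [0.999, -0.044, -0.0, 0.0]
ft_force: [0.2, 0.3, -0.0]
gripper_width: 0.1
```

Call:
drive_tool([
  [0, 0, 0, -0.1, -1, 0, -1],
  [0, 0, 0, -0.1, -1, 0, -1],
])

```text
clock: 8.8
tcp_pos: [604.1, 42.5, 64.6]
ee_rot: [0.999, -0.045, 0.0, -0.0]
ft_force: [0.4, 1.3, -0.8]
gripper_width: 0.2
```

Call:
drive_tool([
  [0, 0, 0, -0.1, -0.7, 0, -1],
])

```text
clock: 8.9
tcp_pos: [604.1, 42.4, 64.6]
ee_rot: [0.999, -0.044, 0.0, -0.0]
ft_force: [-0.6, 2.0, -1.0]
gripper_width: -0.0
```

Call:
drive_tool([
  [0, 0, 0, 0, -0.7, 0, -1],
])

```text
clock: 9.0
tcp_pos: [604.1, 42.1, 64.6]
ee_rot: [0.999, -0.044, 0.0, -0.001]
ft_force: [-0.3, 5.2, -1.9]
gripper_width: 0.0
```

Call:
drive_tool([
  [0, 0, 0, 0, -0.6, 0, -1],
])

```text
clock: 9.1
tcp_pos: [604.1, 41.8, 64.6]
ee_rot: [0.999, -0.044, 0.0, -0.001]
ft_force: [-0.6, 7.2, -2.3]
gripper_width: -0.1
```

Call:
drive_tool([
  [0, 0, 0, 0, -0.6, 0, -1],
])

```text
clock: 9.2
tcp_pos: [604.0, 41.8, 64.6]
ee_rot: [0.999, -0.044, 0.0, -0.001]
ft_force: [-0.2, 7.2, -2.3]
gripper_width: 0.4
```

Call:
drive_tool([
  [0, 0, 0, 0, -0.5, 0, -1],
])

```text
clock: 9.3
tcp_pos: [604.0, 41.6, 64.6]
ee_rot: [0.999, -0.044, 0.0, -0.001]
ft_force: [-0.9, 8.4, -2.1]
gripper_width: 0.2
```

Call:
drive_tool([
  [0, 0, 0, 0, 0, 0, -1],
])

```text
clock: 9.4
tcp_pos: [604.0, 41.7, 64.6]
ee_rot: [0.999, -0.044, 0.0, -0.001]
ft_force: [-0.5, 7.7, -1.3]
gripper_width: 0.3
```

Call:
drive_tool([
  [0, 0, 0, 0, -0.8, 0, -1],
  [0, 0, 0, 0, -0.7, 0, -1],
])

```text
clock: 9.6
tcp_pos: [604.0, 41.2, 64.6]
ee_rot: [0.999, -0.043, 0.0, -0.002]
ft_force: [-1.3, 11.8, -2.6]
gripper_width: 0.1
```

Call:
drive_tool([
  [0, 0, 0, 0, -0.3, 0, -1],
  [0, 0, 0, 0, 0, 0, -1],
])

```text
clock: 9.8
tcp_pos: [604.0, 41.2, 64.6]
ee_rot: [0.999, -0.043, 0.0, -0.002]
ft_force: [-0.6, 11.2, -2.1]
gripper_width: 0.0
```

Call:
drive_tool([
  [0, 0, 0, 0, -0.3, 0, -1],
  [0, 0, 0, 0, 0, 0, -1],
  [0, 0, 0, 0, 0, 0, -1],
  [0, 0, 0, 0, 0, 0, -1],
  [0, 0, 0, 0, 0, 0, -1],
])

```text
clock: 10.3
tcp_pos: [604.0, 41.2, 64.6]
ee_rot: [0.999, -0.043, 0.0, -0.002]
ft_force: [-1.0, 11.7, -1.8]
gripper_width: 0.0
```

Call:
drive_tool([
  [0, 0, 0, 0, 0, 0, -1],
  [0, 0, 0, 0, 0, 0, -1],
  [0, 0, 0, 0, 0, 0, -1],
  [0, 0, 0, 0, 0, 0, -1],
  [0, 0, 0, 0, 0, 0, -1],
])

```text
clock: 10.8
tcp_pos: [604.0, 41.2, 64.6]
ee_rot: [0.999, -0.043, 0.0, -0.002]
ft_force: [0.1, 10.9, -2.7]
gripper_width: -0.1
```

Call:
drive_tool([
  [0, 0, 0, 0, 0, 0, -1],
  [0, 0, 0, 0, 0, 0, -1],
])

```text
clock: 11.0
tcp_pos: [604.0, 41.1, 64.6]
ee_rot: [0.999, -0.043, 0.0, -0.002]
ft_force: [0.1, 12.1, -2.2]
gripper_width: 0.1
```

Run:
```python
from fit import *
o=robot.get_obs();print(totrack(o['tcp_pos']).round(1),o['ft_force'])
p,d=snap('top','top5.png'); P,u,v=pts('top',d);T=totrack(P)
for lo,hi in [(-110,-80),(35,57)]:
    m=(T[:,1]>lo)&(T[:,1]<hi)&(T[:,2]>88)&(T[:,2]<100)&(abs(T[:,0]-10)<40); print(T[m].mean(0).round(1),m.sum())
```

```text
[[11.1 67.1 64.6]] [ 0.10241565 12.10374011 -2.15800021]
[ 16.6 -87.3  94.3] 50
[nan nan nan] 0<stdin>:5: RuntimeWarning: Mean of empty slice.
  ret = um.true_divide(
```

Call:
drive_tool([
  [0, 0, 0, 0, -0.4, 0, -1],
  [0, 0, 0, 0, -0.2, 0, -1],
  [0, 0, 0, 0, 0, 0, -1],
  [0, 0, 0, 0, 0, 0, -1],
  [0, 0, 0, 0, 0, 0, -1],
])

```text
clock: 11.55
tcp_pos: [604.0, 41.0, 64.6]
ee_rot: [0.999, -0.043, 0.0, -0.002]
ft_force: [-1.0, 13.0, -2.6]
gripper_width: -0.1
```

Call:
drive_tool([
  [0, 0, 0, 0, 0, 0, -1],
  [0, 0, 0, 0, 0, 0, -1],
  [0, 0, 0, 0, 0, 0, -1],
  [0, 0, 0, 0, 0, 0, -1],
  [0, 0, 0, 0, 0, 0, -1],
])

```text
clock: 12.05
tcp_pos: [604.0, 41.0, 64.6]
ee_rot: [0.999, -0.043, 0.0, -0.002]
ft_force: [-0.8, 14.0, -1.7]
gripper_width: 0.3
```

Call:
drive_tool([
  [0, 0, 0, 0, 0, 0, -1],
  [0, 0, 0, 0, 0, 0, -1],
  [0, 0, 0, 0, 2, 0, -1],
  [0, 0, 0, 0.2, 4, 0, -1],
  [0, 0, 0, 1, 12, 0, -1],
])

```text
clock: 12.55
tcp_pos: [605.0, 53.1, 64.4]
ee_rot: [0.999, -0.046, -0.0, 0.001]
ft_force: [0.0, -1.1, -0.8]
gripper_width: -0.2
```

Call:
drive_tool([
  [0, 0, 0, 0.5, 8, 20, -1],
  [0, 0, 0, 0, 0, 35, -1],
  [0, 0, 0, 0, 0, 35, -1],
  [0, 0, -0.14, 0, 0, 30, -1],
  [0, 0, -0.14, 0, 0, 15, -1],
])

```text
clock: 13.05
tcp_pos: [606.6, 63.0, 202.5]
ee_rot: [0.982, -0.186, 0.001, -0.001]
ft_force: [0.5, -0.2, 0.2]
gripper_width: -0.4
```

Call:
drive_tool([
  [0, 0, -0.142, -15, -8, 0, 0.4],
  [0, 0, -0.142, -16, -9, 0, 0.4],
  [0, 0, -0.142, -16, -9, 0, 0.4],
  [0, 0, -0.142, -16, -9, 0, 0.4],
  [0, 0, -0.142, -16, -9, 0, 0.4],
])

```text
clock: 13.55
tcp_pos: [526.0, 18.5, 199.8]
ee_rot: [0.856, -0.516, 0.0, 0.0]
ft_force: [0.4, 0.3, 0.2]
gripper_width: 59.6
```

Call:
drive_tool([
  [0, 0, -0.142, -16, -9, 0, 0.4],
  [0, 0, -0.142, -16, -9, 0, 0.4],
  [0, 0, -0.142, -16, -9, 0, 0.4],
  [0, 0, -0.142, -16, -9, 0, 0.4],
  [0, 0, 0, -10, -9, 0, 0.4],
])

```text
clock: 14.05
tcp_pos: [451.6, -26.5, 199.8]
ee_rot: [-0.679, 0.734, 0.0, -0.0]
ft_force: [-0.8, 0.4, -0.5]
gripper_width: 60.0
```

Run:
```python
from fit import *
o=robot.get_obs();print(o['tcp_pos'],totrack(o['tcp_pos']).round(1),np.round(o['ee_rot'],3),o['gripper_width'],np.round(o['joints'],2))
R=np.array(o['ee_rot']);print('x dir deg',np.degrees(2*np.arctan2(R[1],R[0])))
p,d=snap('wrist','wrist6.png')
```

```text
[451.55411539 -26.46755947 199.75711012] [[-135.1  -13.   199.8]] [-0.679  0.734  0.    -0.   ] 60.02129632846321 [-0.06  0.33 -0.01  2.24  0.01  0.58 -1.72]
x dir deg 265.5244572594135
```

View pics/wrist6.png

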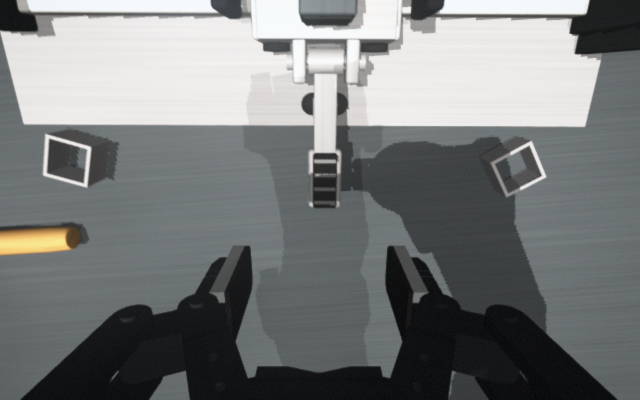

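Lever still level with its tread at (325,178), about 5 mm to the right of the finger middle. I'll correct that and go down to pinch.

Call:
drive_tool([
  [0, 0, 0, -1.5, -4.5, -10, 0.4],
  [0, 0, 0, -1, 0, -30, 0.4],
  [0, 0, 0, 0, 0, -35, 0.4],
  [0, 0, 0, 0, 0, -20, 0.4],
  [0, 0, 0, 0, 0, -5, 0.4],
])

```text
clock: 14.6
tcp_pos: [449.9, -30.5, 97.1]
ee_rot: [-0.681, 0.733, 0.001, -0.001]
ft_force: [-0.6, 0.3, 1.1]
gripper_width: 60.0
```

Run:
```python
from fit import *
o=robot.get_obs();print(o['tcp_pos'],totrack(o['tcp_pos']).round(1),o['ft_force'])
p,d=snap('wrist','wrist7.png')
```

```text
[449.92263576 -30.50620575  97.06326483] [[-136.4  -17.2   97.1]] [-0.58302833  0.32943692  1.05657381]
```

View pics/wrist7.png

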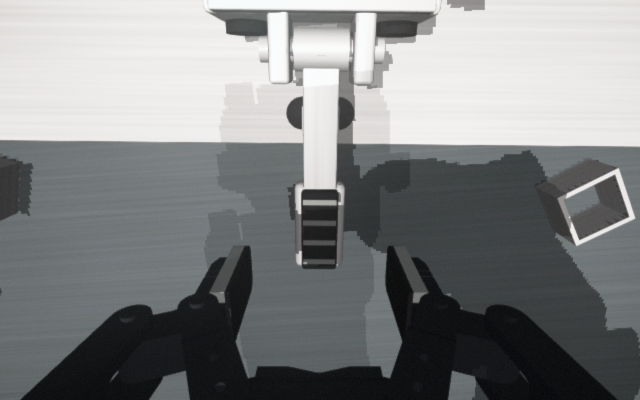

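Centred (paddle at column 320). I'll descend and pinch.

Call:
drive_tool([
  [0, 0, 0, 0, 0, -18, 0.4],
  [0, 0, 0, 0, 0, -20, 0.4],
  [0, 0, 0, 0, 0, -15, 0.4],
  [0, 0, 0, 0, 0, -8, 0.4],
  [0, 0, 0, 0, 0, 0, 0.4],
])

```text
clock: 15.15
tcp_pos: [450.5, -30.7, 38.3]
ee_rot: [-0.68, 0.733, 0.0, -0.0]
ft_force: [-0.0, 0.3, 0.8]
gripper_width: 59.3
```

Call:
drive_tool([
  [0, 0, 0, 0, 0, 0, -0.1],
  [0, 0, 0, 0, 0, 0, -0.3],
  [0, 0, 0, 0, 0, 0, -0.5],
  [0, 0, 0, 0, 0, 0, -0.6],
], force=25)

```text
clock: 15.55
tcp_pos: [450.7, -30.9, 39.3]
ee_rot: [-0.68, 0.734, -0.0, 0.001]
ft_force: [-1.0, -1.1, 8.0]
gripper_width: 27.4
```

Call:
drive_tool([
  [0, 0, 0, 0, 0, 3, -0.7],
  [0, 0, 0, 0.2, 0, 5, -0.7],
  [0, 0, 0, 0.6, 0, 6, -0.7],
  [0, 0, 0, 1, -0.1, 6, -0.7],
  [0, 0, 0, 1.4, -0.1, 6, -0.7],
])

```text
clock: 16.05
tcp_pos: [453.5, -31.0, 65.2]
ee_rot: [-0.68, 0.734, -0.0, 0.0]
ft_force: [1.9, -1.0, -6.9]
gripper_width: 27.5
```

Call:
drive_tool([
  [0, 0, 0, 2, -0.2, 6, -0.7],
  [0, 0, 0, 2.4, -0.2, 6, -0.7],
  [0, 0, 0, 3, -0.3, 6, -0.7],
  [0, 0, 0, 3.4, -0.3, 6, -0.7],
  [0, 0, 0, 3.8, -0.3, 6, -0.7],
])

```text
clock: 16.55
tcp_pos: [468.4, -32.3, 95.3]
ee_rot: [-0.68, 0.734, -0.0, 0.0]
ft_force: [2.3, -0.3, -1.3]
gripper_width: 27.6
```

Call:
drive_tool([
  [0, 0, 0, 4, -0.3, 5, -0.7],
  [0, 0, 0, 4, -0.3, 5, -0.7],
  [0, 0, 0, 3, -0.2, 3.5, -0.7],
  [0, 0, 0, 1, -0.1, 1, -0.7],
])

```text
clock: 16.95
tcp_pos: [480.6, -33.2, 108.9]
ee_rot: [-0.68, 0.734, -0.0, 0.0]
ft_force: [5.4, -1.0, -16.5]
gripper_width: 27.5
```

Call:
drive_tool([
  [0, 0, 0, -0.7, 0, -1, -0.7],
  [0, 0, 0, 0, 0, 0, -0.4],
  [0, 0, 0, 0, 0, 0, 0],
  [0, 0, 0, 0, 0, 0, 0.3],
  [0, 0, 0, 0, 0, 0, 0.4],
])

```text
clock: 17.45
tcp_pos: [478.2, -33.1, 107.9]
ee_rot: [-0.68, 0.733, 0.001, -0.001]
ft_force: [-0.3, -0.2, 0.1]
gripper_width: 59.7
```

Call:
drive_tool([
  [0, 0, 0, 0, 0, 15, 0.4],
  [0, 0, 0, 0, 0, 25, 0.4],
  [0, 0, 0, 0, 0, 30, 0.4],
  [0, 0, 0, 0, 0, 25, 0.4],
  [0, 0, 0, 0, 0, 10, 0.4],
])

```text
clock: 17.95
tcp_pos: [479.5, -33.2, 214.9]
ee_rot: [-0.68, 0.734, -0.001, 0.001]
ft_force: [0.2, -0.6, -0.3]
gripper_width: 59.7
```

Run:
```python
from fit import *
o=robot.get_obs();print(o['tcp_pos'],totrack(o['tcp_pos']).round(1),o['ft_force'],o['gripper_width'])
p,d=snap('wrist','wrist8.png')
for c in ['scene','top']:
    p,d=snap(c,c+'8.png'); P,u,v=pts(c,d);T=totrack(P)
    if c=='scene':
        cv2.imwrite('pics/scene8z.png',cv2.resize(p[150:310,200:410,::-1],None,fx=3.7,fy=3.7,interpolation=cv2.INTER_CUBIC))
        m=(T[:,0]<-75)&(T[:,0]>-150)&(T[:,1]>-60)&(T[:,1]<30)&(T[:,2]>85)&(T[:,2]<155)
        q=T[m]; print(c,len(q),np.round(np.median(q,0),1),np.percentile(q,[2,98],axis=0).round(1).tolist())
    for lo,hi in [(-110,-80),(35,75)]:
        m=(T[:,1]>lo)&(T[:,1]<hi)&(T[:,2]>88)&(T[:,2]<100)&(abs(T[:,0]-10)<40); print(T[m].mean(0).round(1),m.sum())
```

```text
[479.47840685 -33.19920255 214.91986912] [[-106.7  -17.4  214.9]] [ 0.22859328 -0.56959222 -0.28542204] 59.695937301649984
scene 250 [-100.2  -24.   124. ] [[-124.8, -34.7, 92.8], [-76.7, -8.5, 145.0]]
[ 12.3 -90.8  93. ] 88
[12.  47.2 92.9] 79
[ 11.9 -86.5  94.6] 59
[10.  50.7 94.5] 67
```

View pics/scene8z.png

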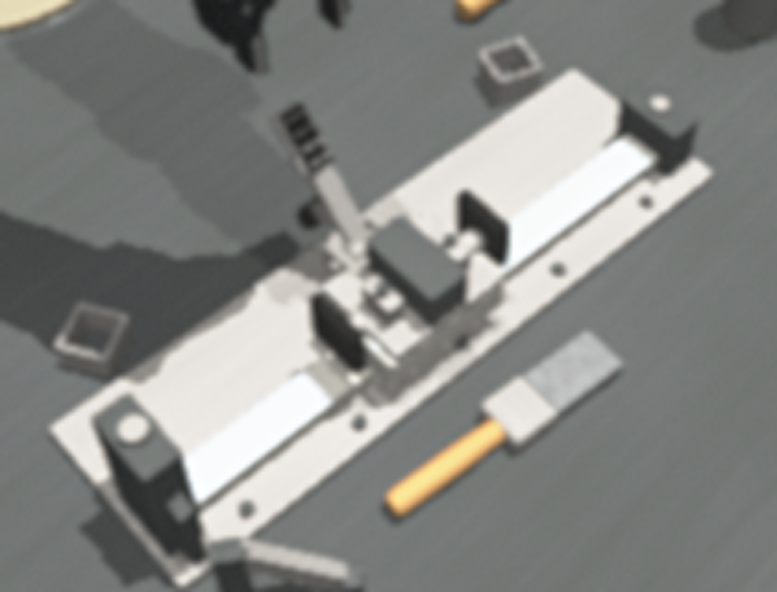

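The lever is back at its starting angle (same point statistics as before). Back to the +y buffer.

Call:
drive_tool([
  [0, 0, 0.142, 11, 9, 0, -1],
  [0, 0, 0.142, 11, 9, 0, -1],
  [0, 0, 0.142, 12, 10, 0, -1],
  [0, 0, 0.142, 12, 10, 0, -1],
  [0, 0, 0.142, 12, 10, 0, -1],
])

```text
clock: 18.6
tcp_pos: [536.9, 15.3, 211.1]
ee_rot: [0.894, -0.449, -0.001, 0.001]
ft_force: [0.6, 0.6, 0.4]
gripper_width: 0.1
```

Call:
drive_tool([
  [0, 0, 0.142, 12, 10, 0, -1],
  [0, 0, 0.142, 12, 10, 0, -1],
  [0, 0, 0.142, 12, 10, 0, -1],
  [0, 0, 0.142, 12, 10, 0, -1],
  [0, 0, 0.142, 12, 10, 0, -1],
])

```text
clock: 19.1
tcp_pos: [596.9, 65.2, 210.9]
ee_rot: [0.994, -0.11, -0.002, 0.0]
ft_force: [0.1, -0.3, 0.1]
gripper_width: 0.5
```

Call:
drive_tool([
  [0, 0, 0.142, 8, 5, 0, -1],
  [0, 0, 0, 0, 0, 0, -1],
])

```text
clock: 19.3
tcp_pos: [605.3, 70.6, 210.8]
ee_rot: [0.999, -0.041, -0.001, -0.001]
ft_force: [-0.1, -0.3, -1.0]
gripper_width: -0.3
```

Call:
drive_tool([
  [0, 0, 0, 0, 0, -25, -1],
  [0, 0, 0, 0, 0, -38, -1],
  [0, 0, 0, 0, 0, -38, -1],
  [0, 0, 0, 0, 0, -35, -1],
  [0, 0, 0, 0, 0, -10, -1],
])

```text
clock: 19.8
tcp_pos: [602.2, 68.9, 62.8]
ee_rot: [0.999, -0.044, -0.003, 0.001]
ft_force: [-0.8, 0.5, 0.3]
gripper_width: 0.1
```

Call:
drive_tool([
  [0, 0, 0, -0.6, -7, 0, -1],
  [0, 0, 0, -0.5, -6, 0, -1],
  [0, 0, 0, -0.4, -5, 0, -1],
  [0, 0, 0, -0.2, -3, 0, -1],
  [0, 0, 0, -0.2, -2, 0, -1],
])

```text
clock: 20.3
tcp_pos: [603.9, 46.1, 68.2]
ee_rot: [0.999, -0.043, 0.001, -0.0]
ft_force: [-0.8, 0.1, -0.4]
gripper_width: 0.0
```

Call:
drive_tool([
  [0, 0, 0, -0.1, -1.5, 0, -1],
  [0, 0, 0, -0.1, -1.5, 0, -1],
  [0, 0, 0, -0.1, -1.5, 0, -1],
  [0, 0, 0, -0.1, -1.5, 0, -1],
  [0, 0, 0, -0.1, -1.5, 0, -1],
])

```text
clock: 20.8
tcp_pos: [602.9, 39.5, 67.1]
ee_rot: [0.999, -0.042, 0.0, -0.0]
ft_force: [-0.2, 0.2, 0.6]
gripper_width: -0.2
```

Call:
drive_tool([
  [0, 0, 0, -0.2, -2.5, 0, -1],
  [0, 0, 0, -0.3, -3.5, 0, -1],
  [0, 0, 0, -0.3, -4, 0, -1],
  [0, 0, 0, -0.3, -4, 0, -1],
  [0, 0, 0, -0.3, -4, 0, -1],
])

```text
clock: 21.3
tcp_pos: [601.4, 20.8, 67.0]
ee_rot: [0.999, -0.043, -0.0, 0.0]
ft_force: [0.9, 0.6, 1.4]
gripper_width: -0.1
```

Call:
drive_tool([
  [0, 0, 0, -0.3, -4, 0, -1],
  [0, 0, 0, -0.3, -4, 0, -1],
  [0, 0, 0, -0.3, -4, 0, -1],
  [0, 0, 0, -0.3, -4, 0, -1],
  [0, 0, 0, -0.3, -4, 0, -1],
])

```text
clock: 21.8
tcp_pos: [599.9, 1.0, 67.0]
ee_rot: [0.999, -0.043, -0.0, 0.0]
ft_force: [-0.5, 1.5, 0.3]
gripper_width: -0.0
```

Call:
drive_tool([
  [0, 0, 0, -0.3, -4, 0, -1],
  [0, 0, 0, -0.3, -4, 0, -1],
  [0, 0, 0, -0.3, -4, 0, -1],
  [0, 0, 0, -0.4, -4, 0, -1],
  [0, 0, 0, -0.4, -4, 0, -1],
])

```text
clock: 22.3
tcp_pos: [598.4, -19.0, 67.1]
ee_rot: [0.999, -0.043, 0.0, -0.0]
ft_force: [0.3, 0.2, -0.4]
gripper_width: 0.3
```

Call:
drive_tool([
  [0, 0, 0, -0.3, -4, 0, -1],
  [0, 0, 0, -0.3, -4, 0, -1],
  [0, 0, 0, -0.3, -4, 0, -1],
  [0, 0, 0, -0.4, -4, 0, -1],
  [0, 0, 0, -0.4, -4, 0, -1],
])

```text
clock: 22.8
tcp_pos: [596.7, -39.0, 67.1]
ee_rot: [0.999, -0.043, 0.0, -0.0]
ft_force: [0.4, 1.1, -0.7]
gripper_width: -0.0
```

Call:
drive_tool([
  [0, 0, 0, -0.3, -4, 0, -1],
  [0, 0, 0, -0.3, -4, 0, -1],
  [0, 0, 0, -0.3, -4, 0, -1],
  [0, 0, 0, -0.4, -4, 0, -1],
  [0, 0, 0, -0.4, -4, 0, -1],
])

```text
clock: 23.3
tcp_pos: [595.0, -59.0, 67.1]
ee_rot: [0.999, -0.043, 0.0, 0.0]
ft_force: [0.4, 1.0, 1.0]
gripper_width: 0.5
```

Run:
```python
from fit import *
o=robot.get_obs();print(o['tcp_pos'],totrack(o['tcp_pos']).round(1),o['ft_force'])
p,d=snap('top','top9.png'); P,u,v=pts('top',d);T=totrack(P)
m=(T[:,1]<-140)&(T[:,1]>-228)&(T[:,2]>88)&(T[:,2]<100)&(abs(T[:,0]-10)<26); print(np.percentile(T[m],[3,50,97],axis=0).round(1),m.sum())
```

```text
[594.99735601 -59.02791481  67.10391597] [[ 10.5 -33.5  67.1]] [0.41617807 1.03580177 0.96800052]
[[  13.6 -194.4   90.3]
 [  24.7 -190.    94.5]
 [  33.9 -183.5   98.8]] 30
```

Call:
drive_tool([
  [0, 0, 0, -0.3, -4, 0, -1],
  [0, 0, 0, -0.3, -4, 0, -1],
  [0, 0, 0, -0.3, -4, 0, -1],
  [0, 0, 0, -0.3, -4, 0, -1],
  [0, 0, 0, -0.3, -4, 0, -1],
])

```text
clock: 23.85
tcp_pos: [593.3, -79.1, 67.1]
ee_rot: [0.999, -0.043, -0.0, 0.0]
ft_force: [-0.3, 1.3, 0.4]
gripper_width: -0.2
```

Call:
drive_tool([
  [0, 0, 0, -0.3, -3, 0, -1],
  [0, 0, 0, -0.2, -2, 0, -1],
  [0, 0, 0, -0.1, -1.5, 0, -1],
  [0, 0, 0, -0.1, -1.5, 0, -1],
  [0, 0, 0, -0.1, -1, 0, -1],
])

```text
clock: 24.35
tcp_pos: [592.6, -87.7, 67.0]
ee_rot: [0.999, -0.042, -0.0, -0.0]
ft_force: [-0.6, 1.4, -0.8]
gripper_width: -0.1
```

Call:
drive_tool([
  [0, 0, 0, -0.1, -1, 0, -1],
  [0, 0, 0, -0.1, -1, 0, -1],
])

```text
clock: 24.55
tcp_pos: [592.4, -89.7, 67.1]
ee_rot: [0.999, -0.042, 0.0, -0.0]
ft_force: [-0.6, 1.1, -0.4]
gripper_width: -0.3
```

Call:
drive_tool([
  [0, 0, 0, -0.1, -1, 0, -1],
  [0, 0, 0, -0.1, -1, 0, -1],
])

```text
clock: 24.75
tcp_pos: [592.3, -91.7, 67.1]
ee_rot: [0.999, -0.043, 0.0, 0.0]
ft_force: [0.0, 0.7, 0.1]
gripper_width: 0.3
```

Call:
drive_tool([
  [0, 0, 0, -0.1, -1, 0, -1],
  [0, 0, 0, 0, -0.7, 0, -1],
])

```text
clock: 24.95
tcp_pos: [592.1, -93.5, 67.1]
ee_rot: [0.999, -0.043, 0.0, 0.0]
ft_force: [-0.2, 0.4, 0.2]
gripper_width: 0.2
```

Call:
drive_tool([
  [0, 0, 0, -0.1, -0.7, 0, -1],
  [0, 0, 0, 0, -0.7, 0, -1],
])

```text
clock: 25.15
tcp_pos: [592.1, -94.0, 67.1]
ee_rot: [0.999, -0.042, 0.0, -0.0]
ft_force: [0.0, 5.1, -0.8]
gripper_width: 0.2
```

Call:
drive_tool([
  [0, 0, 0, -0.1, -0.7, 0, -1],
])

```text
clock: 25.25
tcp_pos: [592.1, -94.2, 67.1]
ee_rot: [0.999, -0.042, 0.0, -0.001]
ft_force: [0.0, 7.1, -0.5]
gripper_width: -0.4
```

Call:
drive_tool([
  [0, 0, 0, 0, -0.7, 0, -1],
])

```text
clock: 25.35
tcp_pos: [592.0, -94.4, 67.1]
ee_rot: [0.999, -0.042, 0.0, -0.001]
ft_force: [-0.5, 7.8, -0.9]
gripper_width: -0.0
```

It has met the stop: TCP at s = -69 mm as predicted, with the force rising to 8 N. I'll back off slowly so it doesn't rebound.

Call:
drive_tool([
  [0, 0, 0, 0, 0.5, 0, -1],
  [0, 0, 0, 0, 0.5, 0, -1],
  [0, 0, 0, 0, 0.5, 0, -1],
  [0, 0, 0, 0, 0.5, 0, -1],
  [0, 0, 0, 0, 0.5, 0, -1],
])

```text
clock: 25.85
tcp_pos: [592.1, -93.8, 67.1]
ee_rot: [0.999, -0.043, 0.0, 0.0]
ft_force: [1.4, 2.3, -0.5]
gripper_width: 0.1
```

Call:
drive_tool([
  [0, 0, 0, 0, 0.6, 0, -1],
  [0, 0, 0, 0.1, 1, 0, -1],
  [0, 0, 0, 0.2, 3, 0, -1],
  [0, 0, 0, 0.6, 8, 0, -1],
  [0, 0, 0, 1, 15, 0, -1],
])

```text
clock: 26.35
tcp_pos: [593.7, -66.5, 67.0]
ee_rot: [0.999, -0.043, -0.0, 0.0]
ft_force: [-0.0, -0.3, 0.1]
gripper_width: 0.3
```

Call:
drive_tool([
  [0, 0, 0, 1, 12, 15, -1],
  [0, 0, 0, 0, 0, 35, -1],
  [0, 0, 0, 0, 0, 40, -1],
  [0, 0, 0, 0, 20, 40, -1],
  [0, 0, 0, 0, 10, 15, -1],
])

```text
clock: 26.85
tcp_pos: [596.3, -20.8, 217.2]
ee_rot: [0.999, -0.041, 0.003, -0.001]
ft_force: [1.0, 0.1, -0.2]
gripper_width: -0.1
```

Call:
drive_tool([
  [0, 0, 0, 0, 35, 5, -1],
  [0, 0, 0, 0, 40, 0, -1],
  [0, 0, 0, 0, 40, 0, -1],
  [0, 0, 0, 0, 20, 0, -1],
  [0, 0, 0, 0, 0, 0, -1],
])

```text
clock: 27.35
tcp_pos: [593.9, 116.5, 217.9]
ee_rot: [0.999, -0.039, 0.0, -0.001]
ft_force: [0.2, -0.2, 0.4]
gripper_width: 0.3
```

Run:
```python
from fit import *
o=robot.get_obs();print(o['clock'],o['tcp_pos'],o['ft_force'])
for c in ['scene','top']:
    p,d=snap(c,c+'10.png'); P,u,v=pts(c,d);T=totrack(P)
    a=p[150:310,200:410] if c=='scene' else p[150:280,220:430]
    cv2.imwrite('pics/%s10z.png'%c,cv2.resize(a[:,:,::-1],None,fx=3.7,fy=3.7,interpolation=cv2.INTER_CUBIC))
    m=(T[:,0]<-75)&(T[:,0]>-150)&(T[:,1]>-200)&(T[:,1]<-100)&(T[:,2]>85)&(T[:,2]<155)
    q=T[m]; print(c,len(q),np.round(np.median(q,0),1),np.percentile(q,[2,98],axis=0).round(1).tolist())
    m=(T[:,1]>-110)&(T[:,1]<-60)&(T[:,2]>88)&(T[:,2]<100)&(abs(T[:,0]-10)<26); print(T[m].mean(0).round(1),T[m][:,1].max().round(1),m.sum())
```

```text
27.35 [593.89922127 116.46043471 217.89796111] [ 0.18406708 -0.18398362  0.3564946 ]
scene 292 [-100.4 -159.8  124.2] [[-124.7, -171.1, 92.6], [-76.8, -144.3, 145.1]]
[ 11.9 -89.   93.3] -82.5 86
top 177 [-105.6 -153.1  130.8] [[-128.9, -166.7, 92.0], [-76.1, -140.7, 147.6]]
[  9.5 -85.3  94.4] -79.4 69
```

View pics/scene10z.png

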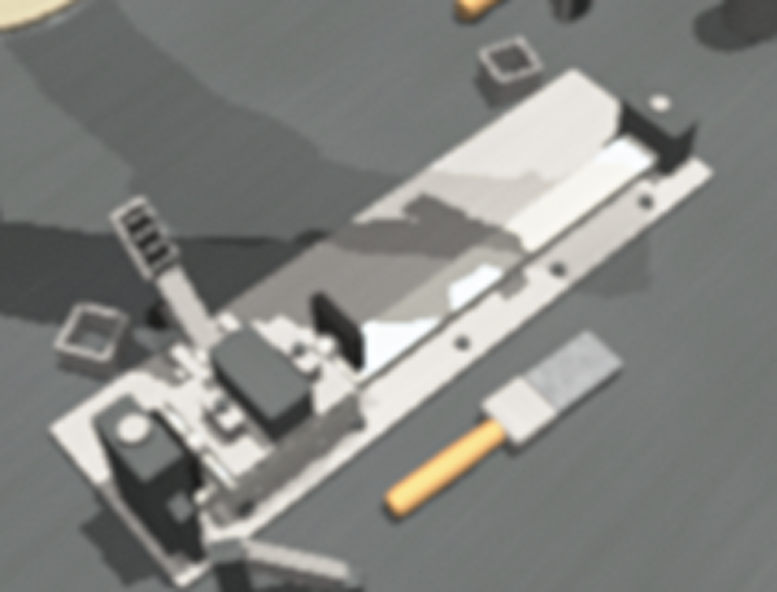

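View pics/top10z.png

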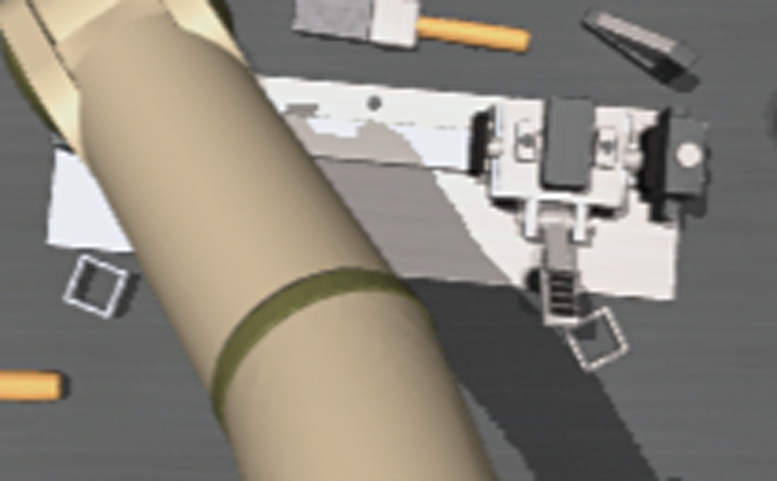

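Run:
```python
from fit import *
print(robot.sign_off())
```

```text
the job is handed in; nothing more can be done
None
```

I did the job in the order asked and handed it in at about 27.5 s.

- **Brake on:** I pushed the lever down with shut fingers and it snapped locked. The arm was level, with the tread top at about 63 mm, which is about 0.83 rad. The highest wrist force I read during the push was about 6 N. Closing the jaws later for the lift pressed down on the lever with about 8 N.
- **Hold test:** I leaned on the +y buffer at 11–12 N for about 1.4 s, then at 13–14 N for about 1 s more. The carriage did not move.
- **Brake off:** I pinched the paddle, lifted it along its arc to the upper stop and let go. The depth readings of the lever matched those from before the push. It ended with a pull of about 17 N (wrist reading) against that stop.
- **Roll to the stop:** I pushed the carriage at up to 40 mm/s, slowing to about 7–10 mm/s at the end. It met the tall stop at the predicted place, with about 8 N on the buffer, and I backed off slowly.

In the last pictures the carriage is at the stop, the lever is up and the robot is clear. The things visible round the track look untouched; I did not check the cup, tin and hammer separately.

Two limits on these checks:
- **Final position:** the last depth measurement puts the +y buffer 0.7 mm short of its nominal spot. That is within camera accuracy, so I can't rule out a tiny gap at the stop from the pictures alone.
- **Force peaks:** I read forces only at the end of each move call, so brief peaks between readings could have been missed.

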